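Clamp the press lid on a pickling crock

TASK

Close the pickling crock with its press lid: hold the lid level by its wooden grip, lower it into the mouth with its two lugs through the two gaps in the steel collar, and press it squarely down until the sprung follower plate bottoms out. Keeping it down, turn it clockwise (seen from above) to the stop, so that the grip lies in line with the crock's two ears, then let it rise and let go: the lid must stay locked, level and flush with the collar's rim. Leave the bottle, the measuring jug, the peg basket and the spring clip standing where they are.

Things in the scene. Friction and masses are not known exactly. Their poses are not given: they have to be found in the camera images.
- crock: Pickling crock, white stoneware with a steel collar, 138 mm across, 130 mm high, fixed in a black holder ring on the tray. Origin: centre of its underside, on the tray floor (8 mm above the work surface); z up. x axis: through its two ears (stoneware loops 86 mm up, reaching 94 mm from the axis). Collar: outer radius 65 mm, flat rim at 130 mm, inward lip with an opening of radius 47.5 mm.
- crock_mouth (a point): Centre of the crock's mouth, on its axis at rim height (130 mm above the crock's origin). Axes as the crock's. The collar's gaps and notches below repeat after half a turn.
- crock_gap (a point): Middle of one of the two opposite gaps in the collar's lip, at rim height, 53.5 mm from the axis, 50 degrees anticlockwise (seen from above) from the crock's x axis. A gap is 44 degrees (about 40 mm) wide, from +28 to +72 degrees, open from above and out to radius 59 mm, a black seal at its floor: lugs go down here. Axes as the crock's.
- crock_notch (a point): Roof of one of the two locking notches, over an ear, on the crock's x axis 53.5 mm out, 126 mm above the crock's origin, hidden under the lip. A notch spans -14 to +18 degrees. Between gap and notch (+28 to +18 degrees) the lip's underside is at 122 mm and the lugs must pass under it; at -14 degrees a wall stops the turn. Axes as the crock's.
- follower (a joint): Depth (m) of the sprung follower plate (flat white plastic disc, 92 mm across, in the crock's mouth) below its resting height. 0: up, its top 5 mm below the rim. 0.0155: bottomed out, top 20.5 mm below the rim (109.5 mm above the crock's origin). The spring pushes up with about 4 N at 0 and 10 N at the bottom; let go, it rises again.
- lid_grip (a point): Press lid, loose, about 0.3 kg, lying flat on the tray, grip up. Point: middle of its wooden grip, 40 mm above the lid's flat underside. The grip is an upright bar 80 mm long (lid's x axis), 20 mm thick (y), 34 mm high, 23 to 57 mm above the underside, on a steel rib 18 mm thick. z up; a half turn makes no difference.
- lid_foot (a point): Centre of the same lid's flat underside. Steel disc of radius 43 mm, 14 mm thick, lower edge bevelled 4 mm. Two lugs, 18 mm wide, stand out to radius 55 mm at opposite ends of the lid's x axis, 4 to 10 mm above the underside. Follower bottomed: this point is 109.5 mm above the crock's origin, lugs 2.5 mm clear below the lip. Locked: 116 mm, lugs up in the notches, lid top flush with the rim.
- bottle_mid (a point): Frosted plastic bottle with a white twist cap, 68 mm across, 190 mm high, loose; point on its axis 90 mm above its foot. Bystander.
- jug_mid (a point): White ceramic measuring jug, 100 mm across and 100 mm high, handle towards its +y out to 86 mm, loose; point on its axis at half height. Bystander.
- basket_mid (a point): Blue plastic basket full of wooden pegs, 180 mm (its x) by 110 mm (y), 85 mm high, loose; point at its centre at half height. Bystander.
- clip_mid (a point): Stainless steel spring clip, 84 mm (its x) by 34 mm, 24 mm high, lying loose; point at its centre 10 mm above the tray. Bystander.
Mind the look-alikes: they are no part of the job. There is more than one size of the part that bears lid_grip; the job needs the largest.

How it is judged:
By the outcome, as a careful person would: the job done as asked, in the order asked, and still so for the second after the job is handed in, with the robot touching nothing.
It also fails if it takes over 42 s, if anything falls off the work surface, if the arm or the gripper's body presses on something with over 40 N, if the wrist force passes 120 N, or if a joint passes its speed limit or range.

ROBOT

A 6-joint arm with a two-finger parallel gripper is mounted at the origin on the work surface. World frame = base frame: x ahead of the robot, y to its left, z up, the work surface at z = 0. Lengths are in mm, angles in rad, forces in N, time in s.
With the tool pointing down it reaches from about 350 to 775 mm from the base axis. Payload 7.3 kg.
Tool frame: the origin (TCP) lies on the centre line of the jaws, within the pads' length; the fingertips stand 17 mm ahead of it and the grasp point (between the pads) lies 2 mm behind it; z points along the fingers, y is the line along which they close (so a half turn about z gives the same grasp; the last joint's range is limited). The gripper opens to 92 mm and grips with 3 to 60 N. Pads are 19 mm wide; open, the fingers measure 130 mm over their backs; the gripper's body (75 mm by 190 mm) begins 47 mm behind the grasp point.
Start: joints at [-1.256, 0.342, 1.524, -0, 1.275, -0.146], TCP at [233.473, -470.249, 243.741] pointing down, gripper open.
Joint ranges: [-2.53, 2.53], [-0.77, 2.02], [0.04, 2.7], [-1, 4.14], [0.28, 2.66], [-3.11, 3.11]. Speed limits (rad/s): [2.57, 2.57, 3.14, 3.14, 3.14, 3.14].

INTERFACE

Orientations are given as [roll, pitch, yaw] about the fixed x, y, z axes, in that order (R = Rz(yaw) Ry(pitch) Rx(roll)).
In Python, from plant import bot gives the robot as it stands. The module is installed in compiled form; this text tells all that it offers.
- The arm moves only by the shell command python3 -m pendant 'ROWS'. ROWS is JSON, a list of rows, each a list of 3 entries, a list of its own where there are three numbers: the shift along the world's x, y, z as a fraction of full scale, then the turn, a rotation vector about the world's x, y, z as a fraction of full scale, then the opening, from -1 (shut) to 1 (fully open), so that 0 is half open. In form: [[[tx, ty, tz], [rx, ry, rz], claw], ...]. A call has exactly 10 rows; each row shifts and turns the commanded pose from where the row before left it; what a row does not reach is not made up. Full scale, the value 1, is 30 mm for a shift and 0.12 rad for a turn. A row lasts 1/12 s, in which the tool goes at most 41.7 mm and 7.16 degrees, less where a joint would pass 70% of its speed; a pose out of reach is approached as far as the arm can. A call with a number of a shift or a turn outside -1 to 1 is refused whole. A call with a gripper value outside its range is refused whole. The fingers move at their own pace and stop on an object; the grip force is fixed at half the most. Time passes only in rows, so rows that do not move let the fingers close, or fill a call up. It gives the time, the measured TCP pose, the force, the opening and the grip force at its end, in the units of the state.
- bot.get_obs(): the state, without advancing time (a new reading comes with each control period).
- bot.capture(name): name is "scene" or "top"; returns the picture (400x640x3 uint8, blue, green, red); there is no depth.
- bot.camera_params(name): a dict with "fovy" (degrees; the focal length in pixels is half the picture's height over the tangent of half this angle, whatever the lens; pixels are square), "cx", "cy" (the principal point, pixels), "distortion" ([k1, k2, p1, p2, k3] as OpenCV has them; the pictures are not rectified), "camera_from_world" (4x4, takes a point from world to camera coordinates). Camera axes: x right, y down, z forward; pixel columns grow to the right and rows downward; lengths in mm; the calibration is good to about 2 mm. A picture is of the moment at which its call begins. camera_params takes no time and is no camera call.
- bot.close_job(): hands the job in; it is judged then, once.
The state is a dict: "time": time; "joint_positions": joint angles; "dq": joint speeds; "tau": joint torques, N m; "tool_pos": TCP position; "tcp_rot": TCP orientation; "contact_force": force on the tool from outside, world axes, zero at the start; "moment": the same for the moment, N m; "grip_width": finger opening in mm; "finger_force": force on a finger pad.
Only numpy, scipy, OpenCV 4.12 (cv2) and the standard library are available. Lean on these libraries where they do the work, as an engineer would, in place of code of your own. Each camera call takes 0.05 s, during which the arm holds its last target. There are 200 camera calls.

## Working session

There is one attempt and no reset: what is moved stays moved. The work goes in short steps, Python scripts to look and compute and a shell command to move; the robot and the scene stay as the last step left them, time stands still between calls to the robot, and variables do not carry over. Pictures are saved under pics/ and viewed, at most 10 in all, crops included, and the job is handed in when it is done.

```bash
mkdir -p pics; python3 - <<'E'
from plant import bot
import cv2, numpy as np
for n in ("scene","top"):
    im=bot.capture(n); cv2.imwrite(f"pics/{n}0.png",im)
    p=bot.camera_params(n); print(n,p["fovy"],p["cx"],p["cy"],p["distortion"]); print(np.round(p["camera_from_world"],4).tolist())
o=bot.get_obs(); print(o)
E
```

```text
scene 51.462050103470006 319.8908923154739 197.33315965480023 [-0.10298217  0.          0.          0.          0.        ]
[[0.1238, 0.9923, 0.0041, -65.9724], [0.5607, -0.0666, -0.8254, -194.8381], [-0.8187, 0.1045, -0.5646, 1638.9934], [0.0, 0.0, 0.0, 1.0]]
top 42.58988316355477 315.57379336179895 201.26137618102854 [0.0520112 0.        0.        0.        0.       ]
[[0.0065, -1.0, -0.0048, -10.4684], [-0.9843, -0.0055, -0.1767, 507.8465], [0.1766, 0.0058, -0.9843, 1653.2886], [0.0, 0.0, 0.0, 1.0]]
{'time': 0.1, 'joint_positions': array([-1.25601021e+00,  3.42645324e-01,  1.52488812e+00, -2.35205791e-05,
        1.27538993e+00, -1.46010200e-01]), 'dq': array([ 0.00025241, -0.00022642, -0.00173806,  0.00038731, -0.00126812,
       -0.00043977]), 'tau': array([ 2.49306133e-03, -4.32002449e+01, -2.44695014e+01,  7.19764992e-02,
        5.25480928e-02, -3.32218860e-05]), 'tool_pos': array([ 233.35513015, -469.9266408 ,  243.13009523]), 'tcp_rot': array([-3.14027281e+00, -1.71356793e-04,  4.60803065e-01]), 'contact_force': array([ 0.65261052, -0.78733337, -0.65297832]), 'moment': array([ 0.01556002, -0.00747757, -0.00936632]), 'finger_force': 0.0, 'grip_width': 91.66176951667725}
```

View pics/scene0.png

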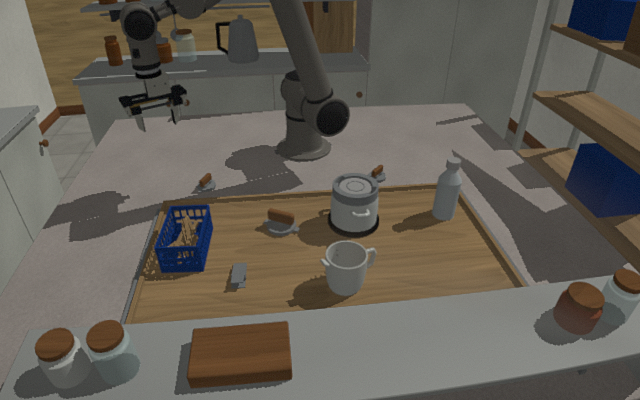

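View pics/top0.png

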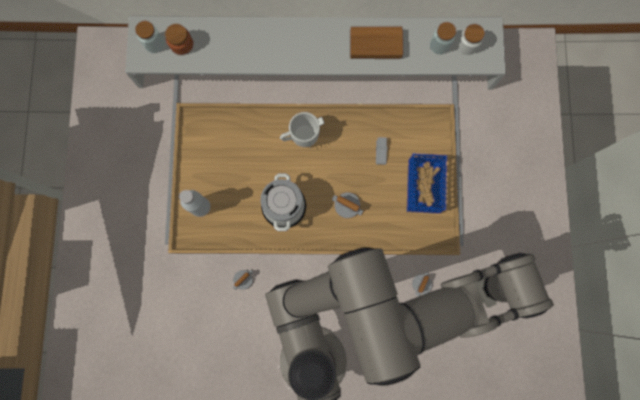

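The scene view shows the large lid on the tray around (281,220), the crock at (354,205), the jug, clip, basket and bottle, plus two small look-alike lids off the tray. In the top view the lid is at (349,204), the crock at (283,201) and its ears at (281,178) and (282,226). Next I'll zoom in and measure.

```bash
cat > h.py <<'E'
import numpy as np, cv2
from plant import bot
def cam(n):
    p=bot.camera_params(n); f=200/np.tan(np.radians(p["fovy"])/2)
    K=np.array([[f,0,p["cx"]],[0,f,p["cy"]],[0,0,1]]); T=np.array(p["camera_from_world"])
    return K,np.array(p["distortion"]),T
def ray(n,uv):
    K,d,T=cam(n); q=cv2.undistortPoints(np.array(uv,float).reshape(-1,1,2),K,d).reshape(-1,2)
    D=np.c_[q,np.ones(len(q))]@T[:3,:3]; return -T[:3,:3].T@T[:3,3],D
def plane(n,uv,z):
    c,D=ray(n,uv); return c+D*((z-c[2])/D[:,2])[:,None]
def proj(n,P):
    K,d,T=cam(n); return cv2.projectPoints(np.array(P,float).reshape(-1,1,3),cv2.Rodrigues(T[:3,:3])[0],T[:3,3],K,d)[0].reshape(-1,2)
def brown(im,box):
    x0,y0,x1,y1=box; h=cv2.cvtColor(im,cv2.COLOR_BGR2HSV)[y0:y1,x0:x1]
    return h
E
python3 - <<'E'
import cv2
a=cv2.imread("pics/top0.png")[160:240,250:380]; cv2.imwrite("pics/topc.png",cv2.resize(a,None,fx=6,fy=6,interpolation=cv2.INTER_CUBIC))
b=cv2.imread("pics/scene0.png")[165:250,255:390]; cv2.imwrite("pics/scenec.png",cv2.resize(b,None,fx=5.9,fy=5.9,interpolation=cv2.INTER_CUBIC))
E
```

```text
(no output)
```

View pics/topc.png

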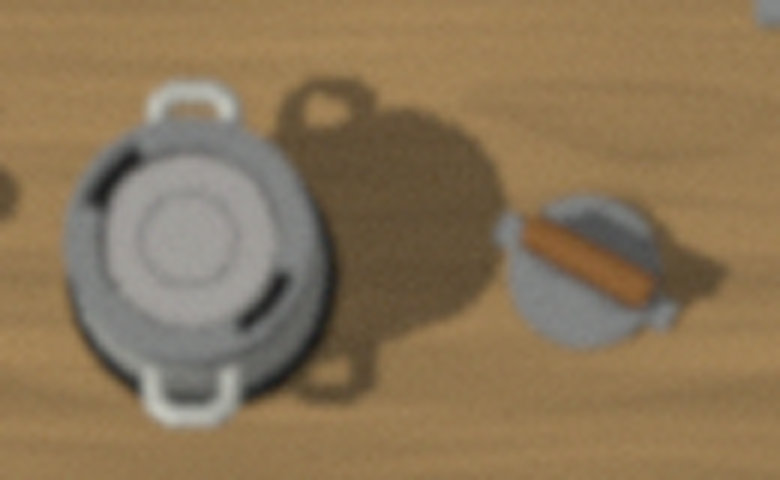

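View pics/scenec.png

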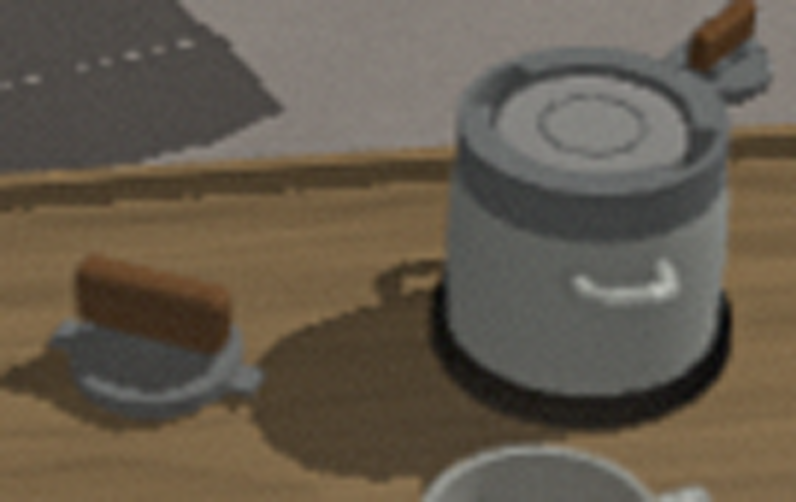

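The top crop shows the gaps at upper left and lower right, crop (115,180) and (265,300), which puts crock x along roughly world +x. The lid's grip runs (530,235)-(650,290), with the lugs at (508,230) and (663,315). The scene crop shows the grip in full, with nothing in front of it.

```bash
python3 - <<'E'
import numpy as np, cv2
from h import *
t=cv2.imread("pics/top0.png"); s=cv2.imread("pics/scene0.png")
def blobs(n,m,box,k=1):
    x0,y0,x1,y1=box; M=np.zeros(m.shape[:2],np.uint8); M[y0:y1,x0:x1]=m[y0:y1,x0:x1]
    c,l,st,ce=cv2.connectedComponentsWithStats(M)
    o=[i for i in np.argsort(-st[:,4]) if i][:k]
    return [(l==i,ce[i],st[i]) for i in o]
def brownm(im):
    h=cv2.cvtColor(im,cv2.COLOR_BGR2HSV); return ((h[...,1]>130)&(h[...,0]<16)).astype(np.uint8)
r={}
for n,im,box in(("top",t,(330,190,365,220)),("scene",s,(262,200,302,230))):
    B=blobs(n,brownm(im),box)[0]; r[n]=B
    print(n,B[1],B[2],plane(n,[B[1]],48)[0])
    ys,xs=np.nonzero(B[0]); P=np.c_[xs,ys].astype(np.float32); (c,sz,a)=cv2.minAreaRect(P); print(c,sz,a)
    bx=cv2.boxPoints((c,sz,a)); print("box@48",plane(n,bx,48).round(0)[:,:2].tolist())
    w,v=np.linalg.eigh(np.cov(P.T)); d=v[:,1]; q=plane(n,[B[1]-8*d,B[1]+8*d],48); e=q[1]-q[0]; print("yaw",np.degrees(np.arctan2(e[1],e[0]))%180)
c1,d1=ray("top",[r["top"][1]]);c2,d2=ray("scene",[r["scene"][1]])
A=np.c_[d1[0],-d2[0]]; x=np.linalg.lstsq(A,c2-c1,rcond=None)[0]; p1=c1+x[0]*d1[0];p2=c2+x[1]*d2[0]; print("grip tri",p1,p2)
# lugs from top crop pts
L=[(250+508/6-.4,160+230/6-.4),(250+663/6-.4,160+315/6-.4)]; q=plane("top",L,18); print("lugs",q,q.mean(0),np.degrees(np.arctan2(*(q[0]-q[1])[1::-1])))
# crock
g=cv2.cvtColor(t,cv2.COLOR_BGR2GRAY); print("gray prof row200",g[200,255:312].tolist()); print("col282",g[170:232,282].tolist())
E=[(250+192/6-.4,160+82/6-.4),(250+190/6-.4,160+425/6-.4)]; q=plane("top",E,94); print("ears",q,q.mean(0))
K=[(250+115/6-.4,160+180/6-.4),(250+265/6-.4,160+300/6-.4)]; q=plane("top",K,130); print("gaps",q,q.mean(0),np.degrees(np.arctan2(*(q[0]-q[1])[1::-1])))
E
```

```text
top [347.54954955 203.00900901] [338 196  20  14 111] [ 502.1274796  -113.00481833   48.        ]
(347.5235900878906, 202.9575653076172) (22.436702728271484, 5.244943618774414) 29.05460548400879
box@48 [[513.0, -76.0], [528.0, -85.0], [492.0, -149.0], [477.0, -141.0]]
yaw 60.731743643986256
scene [281.05769231 215.32211538] [268 208  26  16 208] [ 497.64672366 -108.45896872   48.        ]
(280.2941589355469, 215.82354736328125) (26.19384765625, 10.671567916870117) 14.03624439239502
box@48 [[505.0, -151.0], [455.0, -142.0], [495.0, -70.0], [542.0, -81.0]]
yaw 59.158014909248394
grip tri [ 501.55041396 -112.81708439   51.27318667] [ 501.75432302 -108.50302849   51.06170293]
lugs [[ 524.51777842  -70.10710912   18.        ]
 [ 476.7437026  -156.57524194   18.        ]] [ 500.63074051 -113.34117553   18.        ] 61.079130128149664
gray prof row200 [132, 130, 131, 131, 130, 129, 129, 128, 129, 126, 121, 105, 115, 145, 154, 156, 157, 149, 144, 149, 158, 157, 156, 156, 159, 159, 158, 157, 156, 157, 157, 160, 153, 147, 144, 152, 158, 158, 156, 155, 147, 132, 127, 127, 130, 128, 122, 103, 75, 50, 54, 73, 82, 82, 84, 83, 81]
col282 [129, 125, 128, 144, 168, 175, 159, 135, 126, 131, 125, 128, 127, 122, 116, 119, 145, 156, 155, 158, 157, 148, 143, 154, 158, 158, 157, 157, 158, 156, 157, 158, 156, 159, 159, 158, 147, 142, 153, 156, 159, 160, 154, 151, 139, 131, 129, 129, 128, 120, 110, 111, 118, 118, 105, 90, 82, 121, 161, 177, 161, 136]
ears [[590.81834992 103.15548668  94.        ]
 [404.25700702 100.82607852  94.        ]] [497.53767847 101.9907826   94.        ]
gaps [[529.23167992 140.01833284 130.        ]
 [465.75191125  60.25690579 130.        ]] [497.49179558 100.13761932 130.        ] 51.48475190657497
```

```bash
python3 - <<'E'
import numpy as np, cv2
from h import *
for n,(x0,y0,x1,y1),sd in(("top",(262,182,304,222),(281,200)),("scene",(325,172,385,200),(355,186))):
    g=cv2.cvtColor(cv2.imread(f"pics/{n}0.png"),cv2.COLOR_BGR2GRAY); print(n,g[sd[1],x0:x1].tolist())
    for th in(137,141):
        m=np.zeros_like(g); m[y0:y1,x0:x1]=(g[y0:y1,x0:x1]>th)
        l=cv2.connectedComponents(m)[1]; b=(l==l[sd[1],sd[0]]).astype(np.uint8)
        c=max(cv2.findContours(b,cv2.RETR_EXTERNAL,cv2.CHAIN_APPROX_NONE)[0],key=len); e=cv2.fitEllipse(cv2.convexHull(c))
        print(th,b.sum(),e,plane(n,[e[0]],133)[0].round(1))
c=np.array([498,102]);print(proj("top",[[498,102,138],[498+47.5,102,138],[498,102+47.5,138]]),proj("scene",[[498,102,138],[498,102,133]]))
E
```

```text
top [128, 129, 126, 121, 105, 115, 145, 154, 156, 157, 149, 144, 149, 158, 157, 156, 156, 159, 159, 158, 157, 156, 157, 157, 160, 153, 147, 144, 152, 158, 158, 156, 155, 147, 132, 127, 127, 130, 128, 122, 103, 75]
137 613 ((281.1413879394531, 199.6912078857422), (27.39328384399414, 27.987300872802734), 22.976078033447266) [496.5 100.2 133. ]
141 586 ((281.23046875, 199.71702575683594), (27.1204776763916, 27.64771270751953), 31.682321548461914) [496.5  99.9 133. ]
scene [129, 127, 127, 126, 128, 128, 128, 105, 96, 107, 106, 106, 103, 92, 116, 133, 131, 132, 129, 132, 130, 103, 113, 131, 130, 129, 130, 132, 129, 129, 132, 132, 131, 131, 130, 130, 132, 132, 117, 115, 125, 132, 133, 131, 133, 133, 92, 78, 87, 91, 91, 101, 105, 110, 114, 115, 117, 120, 116, 113]Traceback (most recent call last):
  File "<stdin>", line 8, in <module>
cv2.error: OpenCV(4.12.0) /io/opencv/modules/imgproc/src/shapedescr.cpp:361: error: (-201:Incorrect size of input array) There should be at least 5 points to fit the ellipse in function 'fitEllipseNoDirect'
```

Lid grip is at (501.5, -112, 48) with yaw about 60.5°. The crock axis is at about (497, 101) with yaw about 1°. Checks agree: ear span is 187 of 188 mm, lug span 99 of about 110 mm (measured at the lug middles) and grip height about 51. Moving over now.

```bash
python3 -m pendant '[[[0.667,0.867,0],[0,0,0.5],1],[[0.667,0.867,0],[0,0,0.5],1],[[0.667,0.867,0],[0,0,0.5],1],[[0.667,0.867,0],[0,0,0.5],1],[[0.667,0.867,0],[0,0,0.5],1],[[0.667,0.867,0],[0,0,0.5],1],[[0.667,0.867,0],[0,0,0.5],1],[[0.667,0.867,0],[0,0,0.5],1],[[0.667,0.867,0],[0,0,0.5],1],[[0.667,0.867,0],[0,0,0.5],1]]'
python3 -m pendant '[[[0.57,0.82,-0.2],[0,0,0],1],[[0.57,0.82,-0.3],[0,0,0],1],[[0.57,0.82,-0.6],[0,0,0],1],[[0.57,0.82,-0.8],[0,0,0],1],[[0,0,-0.8],[0,0,0],0.3],[[0,0,-0.6],[0,0,0],0.2],[[0,0,-0.4],[0,0,0],0.2],[[0,0,0],[0,0,0],0.2],[[0,0,0],[0,0,0],0.2],[[0,0,0],[0,0,0],0.2]]'
python3 - <<'E'
from h import *
o=bot.get_obs(); print(o)
a=bot.capture("scene")[140:260,220:380]; b=bot.capture("top")[160:250,290:410]
cv2.imwrite("pics/ab.png",np.vstack([cv2.resize(a,(400,300)),cv2.resize(b,(400,300))]))
E
```

```text
time: 0.93
tool_pos: [434.2, -208.6, 243.5]
tcp_rot: [-3.141, -0.0, 1.064]
contact_force: [0.2, -1.2, -0.4]
grip_width: 91.5
finger_force: 0.0
time: 1.77
tool_pos: [502.4, -112.0, 133.5]
tcp_rot: [3.14, -0.0, 1.061]
contact_force: [0.7, -0.1, -0.2]
grip_width: 57.4
finger_force: 0.0
{'time': 1.7667, 'joint_positions': array([-3.68359325e-01,  4.40852118e-01,  1.70735853e+00, -1.43634457e-05,
        9.92221812e-01,  1.41859732e-01]), 'dq': array([-0.00135092, -0.01399081, -0.00706905, -0.00067447, -0.00240002,
       -0.00110226]), 'tau': array([ 1.09284462e-01, -4.33471406e+01, -1.99744928e+01,  7.51409819e-02,
        4.51609399e-02, -4.05539886e-04]), 'tool_pos': array([ 502.38910736, -112.02098994,  133.45114319]), 'tcp_rot': array([ 3.14044242e+00, -1.52118777e-04,  1.06058520e+00]), 'contact_force': array([ 0.72192601, -0.11047863, -0.16164288]), 'moment': array([-0.024558  , -0.06528298,  0.02209931]), 'finger_force': 0.0, 'grip_width': 57.37515037640797}
```

View pics/ab.png

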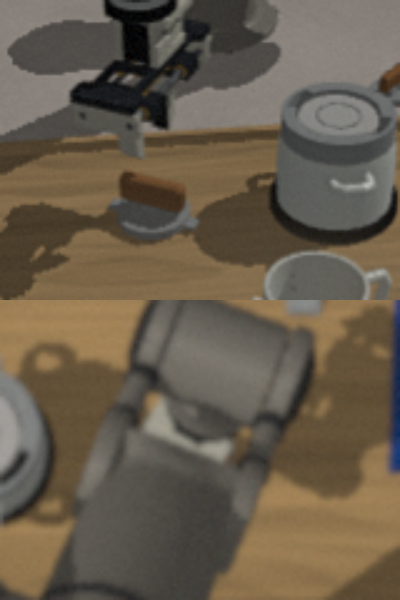

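The scene crop shows the open fingers directly above the grip, straddling it. Descending and grasping.

```bash
python3 -m pendant '[[[0,0,-0.6],[0,0,0],0.2],[[0,0,-0.8],[0,0,0],0.2],[[0,0,-0.7],[0,0,0],0.2],[[0,0,-0.4],[0,0,0],0.2],[[0,0,-0.28],[0,0,0],0.2],[[0,0,0],[0,0,0],0.2],[[0,0,0],[0,0,0],-1],[[0,0,0],[0,0,0],-1],[[0,0,0],[0,0,0],-1],[[0,0,0],[0,0,0],-1]]'
python3 -m pendant '[[[0,0,0],[0,0,0],-1],[[0,0,0],[0,0,0],-1],[[0,0,0],[0,0,0],-1],[[0,0,0.2],[0,0,0],-1],[[0,0,0.4],[0,0,0],-1],[[0,0,0.8],[0,0,0],-1],[[0,0,0.8],[0,0,0],-1],[[0,0,0.8],[0,0,0],-1],[[0,0,0.8],[0,0,0],-1],[[0,0,0.8],[0,0,0],-1]]'
```

```text
time: 2.7
tool_pos: [502.5, -111.9, 50.2]
tcp_rot: [3.14, -0.0, 1.061]
contact_force: [-0.6, 0.1, 0.1]
grip_width: 33.1
finger_force: 0.0
time: 3.53
tool_pos: [501.2, -111.4, 188.3]
tcp_rot: [-3.14, 0.0, 1.061]
contact_force: [0.7, -0.8, -4.1]
grip_width: 19.7
finger_force: 30.0
```

```bash
python3 -m pendant '[[[-0.017,0.5,0.2],[0,0,-0.15],-1],[[-0.017,0.8,0.2],[0,0,-0.15],-1],[[-0.017,0.8,0.2],[0,0,-0.15],-1],[[-0.017,0.8,0.1],[0,0,-0.15],-1],[[-0.017,0.8,0.1],[0,0,-0.15],-1],[[-0.017,0.8,0],[0,0,-0.15],-1],[[-0.017,0.8,0],[0,0,-0.15],-1],[[-0.017,0.8,0],[0,0,-0.15],-1],[[-0.017,0.78,0],[0,0,-0.15],-1],[[0,0,0],[0,0,0],-1]]'
python3 - <<'E'
from h import *
a=bot.capture("scene"); b=bot.capture("top"); cv2.imwrite("pics/s1.png",a); cv2.imwrite("pics/t1.png",b); o=bot.get_obs(); print(o["tool_pos"],o["tcp_rot"])
cv2.imwrite("pics/ab2.png",np.hstack([cv2.resize(a[110:240,300:410],(507,600),interpolation=cv2.INTER_CUBIC),cv2.resize(b[150:250,240:290+40],(270,300))[:,:].repeat(2,0)[:600]]))
E
```

```text
time: 4.37
tool_pos: [496.3, 98.2, 211.1]
tcp_rot: [-3.139, -0.0, 0.901]
contact_force: [-1.6, -0.1, -2.8]
grip_width: 19.5
finger_force: 30.0
[496.72695625  95.28517576 211.07776232] [-3.14082774e+00  1.11926125e-03  9.01148533e-01]
```

View pics/ab2.png

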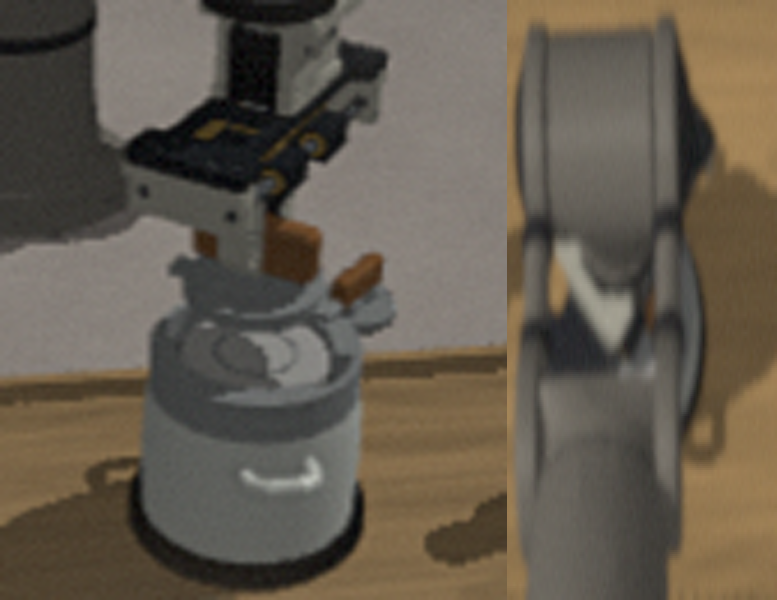

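The lid hangs level in the gripper above the mouth, with its left lug at crop (180,265). The grip shows on both sides of the finger, left piece at crop (195-217) and right piece at (265-322). I'll compare the grip's image extents with the prediction to get its offset along the bar.

```bash
python3 - <<'E'
from h import *
def box(c,yaw):
    X=np.array([np.cos(yaw),np.sin(yaw),0]);Y=np.array([-X[1],X[0],0]);Z=np.array([0,0,1])
    return [np.array(c)+a*40*X+b*10*Y+k*17*Z for a in(-1,1) for b in(-1,1) for k in(-1,1)]
def ext(P): return P.min(0).round(1),P.max(0).round(1)
def mask(f,b):
    im=cv2.imread(f);h=cv2.cvtColor(im,cv2.COLOR_BGR2HSV);m=(h[...,1]>120)&(h[...,0]<16);M=np.zeros_like(m);x0,y0,x1,y1=b;M[y0:y1,x0:x1]=m[y0:y1,x0:x1];v,u=np.nonzero(M);return np.c_[u,v]
a=mask("pics/scene0.png",(262,200,302,230));print("before meas",a.min(0),a.max(0)+1-1,"pred",ext(proj("scene",box([502,-112,48],np.radians(60.8)))))
m=mask("pics/s1.png",(338,150,372,174))
print("now",m.min(0),m.max(0),"pred",ext(proj("scene",box([496.7,95,209],.901))))
for r in range(m[:,1].min(),m[:,1].max()+1): print(r,m[m[:,1]==r][:,0].tolist())
# row profile saturation
print("lug L pred",proj("scene",[np.array([496.7,95,169+7])+s*55*np.array([np.cos(.901),np.sin(.901),0]) for s in(-1,1)]))
print("lug L seen", 300+180*110/507,110+265*130/600)
print("d px per 10mm along bar",proj("scene",[[496.7+6.2,95+7.84,209]])-proj("scene",[[496.7,95,209]]))
e=mask("pics/scene0.png",(0,0,1,1))
E
```

```text
before meas [268 208] [293 223] pred (array([265.5, 206.5]), array([294.2, 226.3]))
now [343 156] [368 170] pred (array([338.5, 151.5]), array([368.7, 173.2]))
156 [358, 359]
157 [358, 360]
158 [358, 359, 360, 361, 362, 363, 364]
159 [358, 359, 360, 361, 362, 363, 364, 365, 366, 367]
160 [358, 359, 360, 361, 362, 363, 364, 365, 366, 367, 368]
161 [343, 345, 346, 358, 359, 360, 361, 363, 364, 365, 366, 367, 368]
162 [343, 344, 345, 346, 358, 359, 361, 362, 363, 365, 366, 367, 368]
163 [343, 344, 345, 346, 358, 359, 360, 361, 362, 363, 364, 365, 366, 368]
164 [344, 345, 346, 358, 359, 360, 361, 362, 364, 365, 366, 367, 368]
165 [358, 359, 360, 361, 362, 363, 364, 365, 366, 367, 368]
166 [358, 359, 360, 361, 362, 363, 364, 366, 367, 368]
167 [358, 359, 360, 361, 362, 364, 365, 366, 367, 368]
168 [358, 360, 361, 362, 363, 364, 365, 366, 367, 368]
169 [360, 362, 363, 364, 365, 366, 367]
170 [364, 365, 366]
lug L pred [[335.3615871  167.3854902 ]
 [370.78778166 178.20820797]]
lug L seen 339.05325443786984 167.41666666666666
d px per 10mm along bar [[3.28601616 0.96297257]]
```

```bash
python3 - <<'E'
from h import *
t=np.linspace(0,2*np.pi,361)
def circ(c,r,z): return np.c_[c[0]+r*np.cos(t),c[1]+r*np.sin(t),np.full(361,z)]
for c in((497,101),(497,105)):
    for r,z in((65,138),(46,133)):
        P=proj("scene",circ(c,r,z)); print(c,r,P.min(0).round(1),P.max(0).round(1),P[:,0].min()/2+P[:,0].max()/2)
for f in("scene0","s1"):
    g=cv2.cvtColor(cv2.imread(f"pics/{f}.png"),cv2.COLOR_BGR2GRAY).astype(int)
    for r in(188,192,196): print(f,r,g[r,328:342].tolist(),g[r,364:384].tolist())
g=cv2.cvtColor(cv2.imread("pics/scene0.png"),cv2.COLOR_BGR2GRAY).astype(int)
print("col355",list(zip(range(172,206),g[172:206,355].tolist())))
s=cv2.imread("pics/s1.png");cv2.imwrite("pics/s1c.png",cv2.resize(s[145:200,325:385],None,fx=10,fy=10,interpolation=cv2.INTER_CUBIC))
E
```

```text
(497, 101) 65 [331.1 172.3] [377.4 197.3] 354.23389288932816
(497, 101) 46 [337.8 177.2] [370.5 194.9] 354.1258286975799
(497, 105) 65 [332.5 172.2] [378.8 197.2] 355.6338162502833
(497, 105) 46 [339.2 177.1] [371.9 194.8] 355.521552281519
scene0 188 [130, 128, 129, 129, 94, 68, 96, 108, 107, 104, 107, 109, 121, 127] [123, 133, 130, 131, 132, 131, 133, 94, 62, 62, 60, 66, 91, 102, 95, 84, 77, 73, 71, 69]
scene0 192 [65, 66, 69, 69, 63, 54, 56, 58, 60, 80, 97, 105, 109, 106] [131, 128, 124, 126, 121, 104, 85, 62, 69, 93, 104, 96, 86, 86, 94, 80, 95, 102, 104, 106]
scene0 196 [98, 96, 95, 89, 85, 72, 60, 59, 63, 61, 64, 61, 63, 62] [104, 106, 100, 88, 83, 74, 66, 70, 71, 74, 76, 82, 82, 98, 101, 96, 92, 92, 92, 93]
s1 188 [131, 132, 135, 131, 96, 60, 65, 63, 61, 63, 65, 68, 74, 77] [122, 134, 133, 133, 134, 136, 136, 98, 62, 63, 60, 67, 92, 107, 97, 86, 85, 77, 73, 72]
s1 192 [67, 68, 66, 68, 65, 59, 61, 61, 61, 63, 61, 61, 66, 67] [133, 130, 129, 126, 124, 105, 92, 61, 73, 95, 105, 95, 85, 89, 99, 82, 98, 107, 104, 103]
s1 196 [101, 102, 99, 90, 85, 72, 61, 61, 61, 66, 62, 61, 64, 62] [106, 103, 101, 91, 85, 74, 71, 67, 73, 76, 78, 79, 83, 104, 102, 96, 95, 95, 95, 94]
col355 [(172, 126), (173, 107), (174, 106), (175, 102), (176, 63), (177, 80), (178, 135), (179, 132), (180, 128), (181, 118), (182, 131), (183, 132), (184, 131), (185, 129), (186, 132), (187, 132), (188, 131), (189, 130), (190, 121), (191, 107), (192, 131), (193, 130), (194, 111), (195, 103), (196, 109), (197, 103), (198, 65), (199, 61), (200, 66), (201, 63), (202, 66), (203, 65), (204, 63), (205, 69)]
```

View pics/s1c.png

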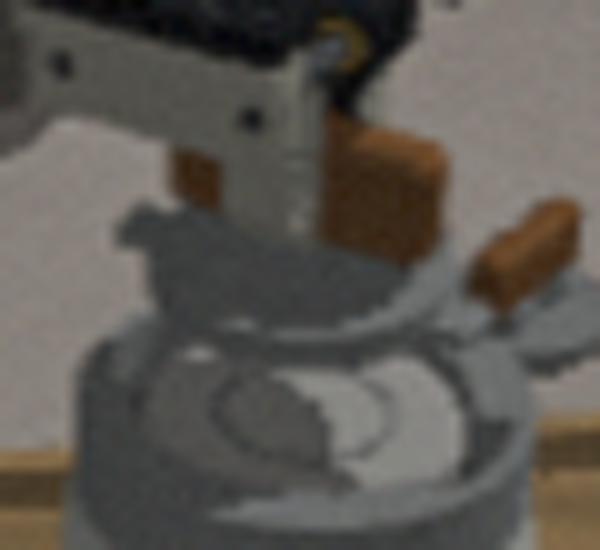

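The close crop shows the lid disc spanning u of about 339.7-370.5, with the left lug at about 337 and the crock rim centred at u of about 355.2. Against the scene calibration, both carry about +1 px of bias. The lid therefore sits about 2.5 mm along +bar in the hand, and a shift of about (-1, +4) mm centres it. Lowering carefully.

```bash
python3 -m pendant '[[[-0.03,0.13,-0.1],[0,0,0],-1],[[0,0,-0.2],[0,0,0],-1],[[0,0,-0.2],[0,0,0],-1],[[0,0,-0.2],[0,0,0],-1],[[0,0,-0.15],[0,0,0],-1],[[0,0,-0.1],[0,0,0],-1],[[0,0,0],[0,0,0],-1],[[0,0,0],[0,0,0],-1],[[0,0,0],[0,0,0],-1],[[0,0,0],[0,0,0],-1]]'
python3 - <<'E'
from h import *
s=bot.capture("scene"); cv2.imwrite("pics/s2.png",s); o=bot.get_obs(); print(o["tool_pos"],o["tcp_rot"],o["contact_force"],o["moment"])
cv2.imwrite("pics/s2c.png",cv2.resize(s[150:205,325:385],None,fx=10,fy=10,interpolation=cv2.INTER_CUBIC))
E
```

```text
time: 5.3
tool_pos: [496.7, 98.6, 183.2]
tcp_rot: [3.141, -0.0, 0.899]
contact_force: [-0.1, -0.4, -3.9]
grip_width: 19.8
finger_force: 30.0
[496.66902966  98.57554306 183.13676703] [ 3.14099841e+00 -4.12391332e-04  8.98884428e-01] [-0.24482898 -0.21576407 -2.88342395] [ 0.03543318 -0.03870536  0.05052329]
```

View pics/s2c.png

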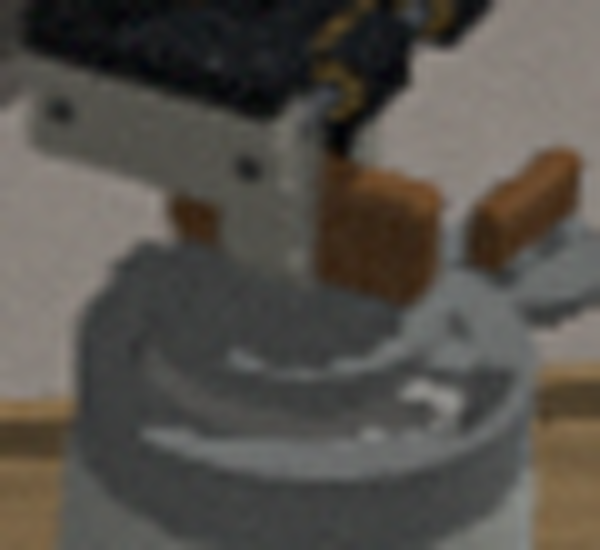

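The lid now sits just above the mouth and concentric with it to within a millimetre or two. The top front edge is at crop (315,375) and the mouth's front edge at (315,430), as expected for a foot 3 mm above the rim. Going on down.

```bash
python3 -m pendant '[[[0,0.01,-0.1],[0,0,0],-1],[[0,0,-0.1],[0,0,0],-1],[[0,0,-0.1],[0,0,0],-1],[[0,0,-0.1],[0,0,0],-1],[[0,0,0],[0,0,0],-1],[[0,0,0],[0,0,0],-1],[[0,0,0],[0,0,0],-1],[[0,0,0],[0,0,0],-1],[[0,0,0],[0,0,0],-1],[[0,0,0],[0,0,0],-1]]'; python3 -c "
from plant import bot;o=bot.get_obs();print(o['contact_force'],o['moment'])"
```

```text
time: 6.18
tool_pos: [496.7, 99.0, 171.0]
tcp_rot: [3.141, -0.001, 0.899]
contact_force: [0.6, 0.7, 0.1]
grip_width: 20.1
finger_force: 30.0
[0.63360597 0.72621    0.10699716] [ 0.36716292 -0.26236683  0.00386829]
```

```bash
python3 -m pendant '[[[0,0,-0.1],[0,0,0],-1],[[0,0,-0.1],[0,0,0],-1],[[0,0,0],[0,0,0],-1],[[0,0,0],[0,0,0],-1],[[0,0,0],[0,0,0],-1],[[0,0,0],[0,0,0],-1],[[0,0,0],[0,0,0],-1],[[0,0,0],[0,0,0],-1],[[0,0,0],[0,0,0],-1],[[0,0,0],[0,0,0],-1]]'; python3 -c "
from plant import bot;o=bot.get_obs();print(o['contact_force'],o['moment'])"
```

```text
time: 7.02
tool_pos: [496.7, 99.0, 165.0]
tcp_rot: [3.141, -0.001, 0.899]
contact_force: [2.1, 3.7, 2.6]
grip_width: 19.7
finger_force: 30.0
[2.07385744 3.66255279 2.64211305] [ 0.6262526  -0.51874704  0.04736324]
```

The sideways force points along +bar (+2, +3.7 N), so the lid is rubbing on the -bar side. I'll ease it 2 mm that way before pressing further.

```bash
python3 -m pendant '[[[0.02,0.03,0],[0,0,0],-1],[[0.02,0.03,0],[0,0,0],-1],[[0,0,0],[0,0,0],-1],[[0,0,0],[0,0,0],-1],[[0,0,0],[0,0,0],-1],[[0,0,0],[0,0,0],-1],[[0,0,0],[0,0,0],-1],[[0,0,0],[0,0,0],-1],[[0,0,0],[0,0,0],-1],[[0,0,0],[0,0,0],-1]]'; python3 -c "
from plant import bot;o=bot.get_obs();print(o['contact_force'],o['moment'])"
```

```text
time: 7.85
tool_pos: [497.5, 100.6, 164.8]
tcp_rot: [-3.141, 0.0, 0.899]
contact_force: [-2.0, -3.9, 4.7]
grip_width: 19.7
finger_force: 30.0
[-1.99879818 -3.92674807  4.71879843] [-0.66649466  0.34664139  0.0562328 ]
```

```bash
python3 -m pendant '[[[-0.015,-0.027,0],[0,0,0],-1],[[0,0,-0.05],[0,0,0],-1],[[0,0,-0.05],[0,0,0],-1],[[0,0,-0.05],[0,0,0],-1],[[0,0,0],[0,0,0],-1],[[0,0,0],[0,0,0],-1],[[0,0,0],[0,0,0],-1],[[0,0,0],[0,0,0],-1],[[0,0,0],[0,0,0],-1],[[0,0,0],[0,0,0],-1]]'; python3 -c "
from plant import bot;o=bot.get_obs();print(o['contact_force'],o['moment'])"
```

```text
time: 8.68
tool_pos: [497.5, 100.6, 160.7]
tcp_rot: [3.142, -0.002, 0.899]
contact_force: [-1.3, -1.0, 7.0]
grip_width: 19.3
finger_force: 30.0
[-1.31164018 -1.02768652  6.97101935] [-0.02159852  0.31356793 -0.01563416]
```

```bash
python3 -m pendant '[[[0,0,-0.05],[0,0,0],-1],[[0,0,0],[0,0,0],-1],[[0,0,0],[0,0,0],-1],[[0,0,0],[0,0,0],-1],[[0,0,0],[0,0,0],-1],[[0,0,0],[0,0,0],-1],[[0,0,0],[0,0,0],-1],[[0,0,0],[0,0,0],-1],[[0,0,0],[0,0,0],-1],[[0,0,0],[0,0,0],-1]]'; python3 -c "
from plant import bot;o=bot.get_obs();print(o['contact_force'],o['moment'])"
```

```text
time: 9.52
tool_pos: [497.5, 100.5, 159.3]
tcp_rot: [3.141, -0.002, 0.899]
contact_force: [-1.8, 0.1, 7.9]
grip_width: 19.6
finger_force: 30.0
[-1.789692    0.06293007  7.87032169] [-0.05386558  0.34375256  0.02392855]
```

```bash
python3 -m pendant '[[[0,0,-0.04],[0,0,0],-1],[[0,0,0],[0,0,0],-1],[[0,0,0],[0,0,0],-1],[[0,0,0],[0,0,0],-1],[[0,0,0],[0,0,0],-1],[[0,0,0],[0,0,0],-1],[[0,0,0],[0,0,0],-1],[[0,0,0],[0,0,0],-1],[[0,0,0],[0,0,0],-1],[[0,0,0],[0,0,0],-1]]'; python3 -c "
from plant import bot;o=bot.get_obs();print(o['contact_force'],o['moment'])"
```

```text
time: 10.35
tool_pos: [497.5, 100.6, 159.2]
tcp_rot: [3.141, -0.002, 0.899]
contact_force: [-4.6, 0.0, 15.7]
grip_width: 19.6
finger_force: 30.0
[-4.58054832e+00  6.72504225e-03  1.56621090e+01] [-0.09985437  1.00264434 -0.03537821]
```

Bottomed out: z stopped at 159.2 against 159.5 predicted, and the force jumped. Turning clockwise in stages while holding it down.

```bash
python3 -m pendant '[[[-0.02,0,0],[0,0,-0.2],-1],[[0,0,0],[0,0,-0.4],-1],[[0,0,0],[0,0,-0.4],-1],[[0,0,0],[0,0,-0.4],-1],[[0,0,0],[0,0,-0.4],-1],[[0,0,0],[0,0,-0.4],-1],[[0,0,0],[0,0,-0.3],-1],[[0,0,0],[0,0,0],-1],[[0,0,0],[0,0,0],-1],[[0,0,0],[0,0,0],-1]]'; python3 -c "
from plant import bot;o=bot.get_obs();print(o['contact_force'],o['moment'])"
```

```text
time: 11.18
tool_pos: [498.2, 100.4, 159.2]
tcp_rot: [3.14, -0.004, 0.599]
contact_force: [-1.1, -0.4, 12.4]
grip_width: 20.0
finger_force: 30.0
[-1.09340977 -0.41873581 12.3610106 ] [-0.13513632  0.30072869 -0.07807179]
```

```bash
python3 -m pendant '[[[0,0,-0.01],[0,0,-0.4],-1],[[0,0,0],[0,0,-0.4],-1],[[0,0,0],[0,0,-0.4],-1],[[0,0,0],[0,0,-0.4],-1],[[0,0,0],[0,0,-0.4],-1],[[0,0,0],[0,0,-0.4],-1],[[0,0,0],[0,0,-0.4],-1],[[0,0,0],[0,0,-0.4],-1],[[0,0,0],[0,0,0],-1],[[0,0,0],[0,0,0],-1]]'; python3 -c "
from plant import bot;o=bot.get_obs();print(o['contact_force'],o['moment'])"
```

```text
time: 12.02
tool_pos: [498.4, 100.4, 159.2]
tcp_rot: [3.141, -0.005, 0.214]
contact_force: [-0.2, -1.2, 14.8]
grip_width: 19.8
finger_force: 30.0
[-0.19051956 -1.21544229 14.84732983] [-0.16345651  0.33094625 -0.09545542]
```

```bash
python3 -m pendant '[[[0,0,0],[0,0,-0.4],-1],[[0,0,0],[0,0,-0.4],-1],[[0,0,0],[0,0,-0.4],-1],[[0,0,0],[0,0,-0.3],-1],[[0,0,0],[0,0,-0.2],-1],[[0,0,0],[0,0,0],-1],[[0,0,0],[0,0,0],-1],[[0,0,0],[0,0,0],-1],[[0,0,0],[0,0,0],-1],[[0,0,0],[0,0,0],-1]]'; python3 -c "
from plant import bot;o=bot.get_obs();print(o['contact_force'],o['moment'])"
```

```text
time: 12.85
tool_pos: [498.4, 100.4, 159.2]
tcp_rot: [-3.141, -0.005, 0.011]
contact_force: [-0.7, -0.9, 13.1]
grip_width: 19.5
finger_force: 30.0
[-0.72463885 -0.94147909 13.07151661] [-0.21401636  0.28256988 -0.01007199]
```

Yaw is now about 0.6°, with no stop felt yet. Creeping towards it.

```bash
python3 -m pendant '[[[0,0,0],[0,0,-0.15],-1],[[0,0,0],[0,0,-0.15],-1],[[0,0,0],[0,0,-0.1],-1],[[0,0,0],[0,0,-0.1],-1],[[0,0,0],[0,0,0],-1],[[0,0,0],[0,0,0],-1],[[0,0,0],[0,0,0],-1],[[0,0,0],[0,0,0],-1],[[0,0,0],[0,0,0],-1],[[0,0,0],[0,0,0],-1]]'; python3 -c "
from plant import bot;o=bot.get_obs();print(o['contact_force'],o['moment'],o['tcp_rot'])"
```

```text
time: 13.68
tool_pos: [498.6, 101.0, 159.2]
tcp_rot: [-3.14, -0.006, -0.048]
contact_force: [0.4, 1.9, 12.8]
grip_width: 19.9
finger_force: 30.2
[ 0.38749398  1.87398123 12.81312237] [0.33574162 0.13927868 0.63998458] [-3.13967483 -0.0058538  -0.04764269]
```

```bash
python3 -m pendant '[[[0,0,0],[0,0,-0.15],-1],[[0,0,0],[0,0,0],-1],[[0,0,0],[0,0,0],-1],[[0,0,0],[0,0,0],-1],[[0,0,0],[0,0,0],-1],[[0,0,0],[0,0,0],-1],[[0,0,0],[0,0,0],-1],[[0,0,0],[0,0,0],-1],[[0,0,0],[0,0,0],-1],[[0,0,0],[0,0,0],-1]]'; python3 -c "
from plant import bot;o=bot.get_obs();print(o['contact_force'],o['moment'],o['tcp_rot'])"
```

```text
time: 14.52
tool_pos: [498.6, 101.4, 159.2]
tcp_rot: [-3.139, -0.006, -0.066]
contact_force: [0.4, 3.8, 12.6]
grip_width: 19.6
finger_force: 30.4
[ 0.38949004  3.76221068 12.61759092] [0.59868832 0.1298735  0.71223548] [-3.13892407 -0.00592517 -0.0655552 ]
```

The moment of 0.7 Nm with a +y force means the +x lug is on the stop wall. I'll shift 1 mm in +y to balance both lugs, then nudge again.

```bash
python3 -m pendant '[[[0,0.04,0],[0,0,0],-1],[[0,0,0],[0,0,-0.1],-1],[[0,0,0],[0,0,0],-1],[[0,0,0],[0,0,0],-1],[[0,0,0],[0,0,0],-1],[[0,0,0],[0,0,0],-1],[[0,0,0],[0,0,0],-1],[[0,0,0],[0,0,0],-1],[[0,0,0],[0,0,0],-1],[[0,0,0],[0,0,0],-1]]'; python3 -c "
from plant import bot;o=bot.get_obs();print(o['contact_force'],o['moment'],o['tcp_rot'])"
```

```text
time: 15.35
tool_pos: [498.7, 101.9, 159.2]
tcp_rot: [-3.14, -0.006, -0.077]
contact_force: [1.2, 2.2, 13.1]
grip_width: 20.2
finger_force: 30.5
[ 1.1895203   2.18362129 13.10782153] [0.15196471 0.07078255 0.74349095] [-3.14006404 -0.00598548 -0.07731133]
```

At the stop. Easing the turn slightly and letting it rise 6.5 mm.

```bash
python3 -m pendant '[[[0,0,0],[0,0,0.15],-1],[[0,0,0.05],[0,0,0],-1],[[0,0,0.05],[0,0,0],-1],[[0,0,0.05],[0,0,0],-1],[[0,0,0.05],[0,0,0],-1],[[0,0,0.02],[0,0,0],-1],[[0,0,0],[0,0,0],-1],[[0,0,0],[0,0,0],-1],[[0,0,0],[0,0,0],-1],[[0,0,0],[0,0,0],-1]]'; python3 -c "
from plant import bot;o=bot.get_obs();print(o['contact_force'],o['moment'],o['tcp_rot'])"
```

```text
time: 16.18
tool_pos: [498.1, 102.0, 164.3]
tcp_rot: [-3.14, -0.004, -0.061]
contact_force: [4.2, 3.0, 3.3]
grip_width: 20.1
finger_force: 30.0
[4.16221309 2.98244962 3.3257553 ] [ 0.51465941 -0.62108961  0.3955143 ] [-3.1397681  -0.00363015 -0.0607746 ]
```

```bash
python3 -m pendant '[[[0.01,0.01,0.03],[0,0,0.1],-1],[[0,0,0.03],[0,0,0],-1],[[0,0,0],[0,0,0],-1],[[0,0,0],[0,0,0],-1],[[0,0,0],[0,0,0],-1],[[0,0,0],[0,0,0],-1],[[0,0,0],[0,0,0],-1],[[0,0,0],[0,0,0],-1]
,[[0,0,0],[0,0,0],-1],[[0,0,0],[0,0,0],-1]]'; python3 - <<'E'
from h import *
o=bot.get_obs();print(o['contact_force'],o['moment'],o['tcp_rot'])
s=bot.capture("scene"); cv2.imwrite("pics/s3c.png",cv2.resize(s[150:205,325:385],None,fx=10,fy=10,interpolation=cv2.INTER_CUBIC))
E
```

```text
time: 17.02
tool_pos: [497.9, 102.0, 165.7]
tcp_rot: [-3.14, -0.002, -0.05]
contact_force: [4.7, 3.1, -0.7]
grip_width: 19.6
finger_force: 29.9
[ 4.67001508  3.13638624 -0.66777555] [ 0.55039814 -0.85373571  0.12409945] [-3.14021829e+00 -2.12174805e-03 -4.95779378e-02]
```

View pics/s3c.png

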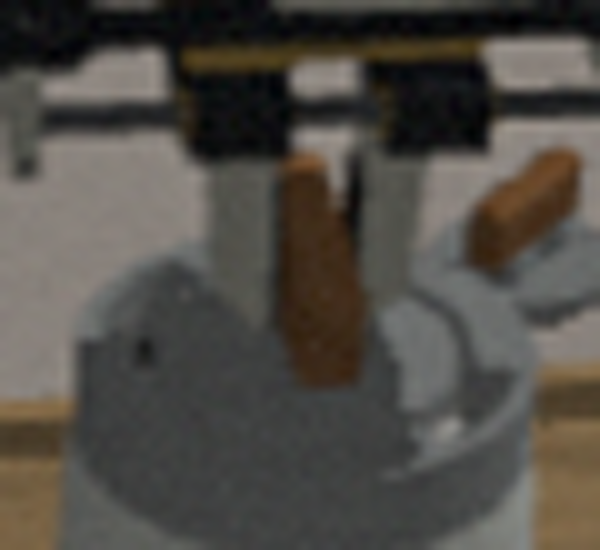

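The lid is seated with its top flush in the mouth and the grip in line with the ears. The load is now carried by the notch roofs. Releasing, then lifting.

```bash
python3 -m pendant '[[[0,0,0],[0,0,0],-0.3],[[0,0,0],[0,0,0],0],[[0,0,0],[0,0,0],0],[[0,0,0],[0,0,0],0],[[0,0,0.3],[0,0,0],0],[[0,0,0.6],[0,0,0],0],[[0,0,0.8],[0,0,0],0],[[0,0,0.8],[0,0,0],0],[[0,0,0.8],[0,0,0],0],[[0,0,0.8],[0,0,0],0]]'
python3 -m pendant '[[[-0.4,-0.9,0.3],[0,0,0],0],[[-0.4,-0.9,0.3],[0,0,0],0],[[-0.4,-0.9,0.3],[0,0,0],0],[[-0.4,-0.9,0.3],[0,0,0],0],[[-0.4,-0.9,0],[0,0,0],0],[[-0.4,-0.9,0],[0,0,0],0],[[-0.4,-0.9,0],[0,0,0],0],[[-0.4,-0.9,0],[0,0,0],0],[[-0.4,-0.9,0],[0,0,0],0],[[0,-0.3,0],[0,0,0],0]]'
python3 - <<'E'
from h import *
s=bot.capture("scene");t=bot.capture("top")
cv2.imwrite("pics/end.png",np.hstack([cv2.resize(s[145:235,310:400],(400,400),interpolation=cv2.INTER_CUBIC),cv2.resize(t[170:235,250:315],(400,400),interpolation=cv2.INTER_CUBIC)]))
E
```

```text
time: 17.9
tool_pos: [496.6, 101.3, 290.6]
tcp_rot: [3.141, -0.0, -0.049]
contact_force: [0.4, -0.4, -0.5]
grip_width: 46.1
finger_force: 0.0
time: 18.73
tool_pos: [387.1, -153.1, 325.5]
tcp_rot: [3.14, 0.0, -0.052]
contact_force: [-0.9, 1.1, 1.3]
grip_width: 46.1
finger_force: 0.0
```

View pics/end.png

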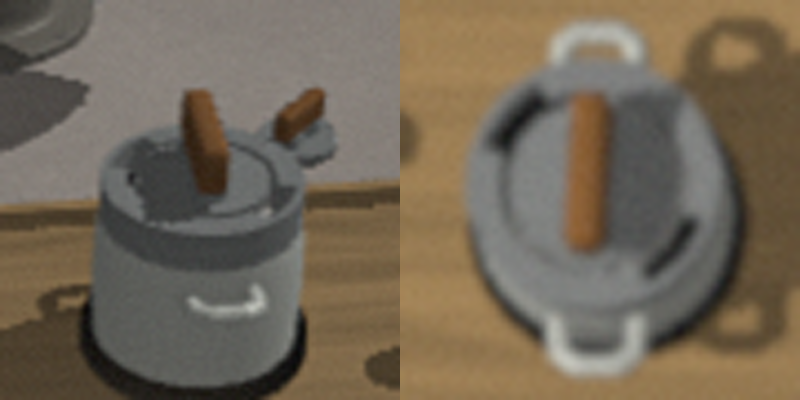

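The lid stays locked, level and flush after release. In the top view the grip, crop (588,95)-(585,248), lies in line with the ears at (598,45) and (596,345). Handing in.

```bash
python3 -c "
from plant import bot;print(bot.close_job())"
```

```text
the job is handed in; nothing more can be done
None
```

The lid is locked in the crock, level and flush with its grip in line with the ears, the bystanders were not touched, and the job was handed in at about 19 s; no verdict came back.

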